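Switch the pedals on in order, unmuting last

TASK

Bring the pedals up without a pop: with light taps of the fingertips, press the footswitch of the blue compressor fully in, then that of the pale green fuzz, and last that of the white tuner, which unmutes the signal; each stays in once pressed. Press gently from above, do not lift or shove the pedals, and leave the compressor's knob, the pick stand, the hex key and the clip as they are.

Things in the scene. Friction and masses are not known exactly. Their poses are not given: they have to be found in the camera images.
- comp: blue compressor pedal, a loose box about 0.4 kg on a rubber base, 124 (x) x 72 (y) x 48 (z) mm; origin at the centre of its underside, z up. Its steel footswitch stands on the top face 38 mm to -x of the centre (the end nearer the robot); at its other end one black round knob (34 mm across, 16 mm high, 34 mm to +x of the centre).
- comp_top (a point): centre of the top face of the blue compressor pedal's steel footswitch, a round cap 26 mm across; 64 mm above the stool when out (off), 56 mm when fully in (on), so the cap still stands 8 mm proud of the pedal's top face. Moves with the cap.
- comp_switch (a joint): travel of the blue compressor pedal's footswitch in m: 0 = out (off, as at the start), 0.008 = fully in (on). Pressed straight down it yields at about 3 N over its whole travel, then meets its stop; it latches, staying as far in as it was pressed, and counts as on from 0.006.
- fuzz: pale green fuzz pedal, a loose box about 0.4 kg on a rubber base, 124 (x) x 72 (y) x 48 (z) mm; origin at the centre of its underside, z up. Its steel footswitch stands on the top face 38 mm to -x of the centre (the end nearer the robot); at its other end two black knobs (20 mm across, 14 mm high, 36 mm to +x of the centre, 18 mm either side).
- fuzz_top (a point): centre of the top face of the pale green fuzz pedal's steel footswitch, a round cap 26 mm across; 64 mm above the stool when out (off), 56 mm when fully in (on), so the cap still stands 8 mm proud of the pedal's top face. Moves with the cap.
- fuzz_switch (a joint): travel of the pale green fuzz pedal's footswitch in m: 0 = out (off, as at the start), 0.008 = fully in (on). Pressed straight down it yields at about 3 N over its whole travel, then meets its stop; it latches, staying as far in as it was pressed, and counts as on from 0.006.
- tuner: white tuner pedal, a loose box about 0.4 kg on a rubber base, 124 (x) x 72 (y) x 48 (z) mm; origin at the centre of its underside, z up. Its steel footswitch stands on the top face 38 mm to -x of the centre (the end nearer the robot); at its other end a flat black display (33 mm to +x of the centre).
- tuner_top (a point): centre of the top face of the white tuner pedal's steel footswitch, a round cap 26 mm across; 64 mm above the stool when out (off), 56 mm when fully in (on), so the cap still stands 8 mm proud of the pedal's top face. Moves with the cap.
- tuner_switch (a joint): travel of the white tuner pedal's footswitch in m: 0 = out (off, as at the start), 0.008 = fully in (on). Pressed straight down it yields at about 3 N over its whole travel, then meets its stop; it latches, staying as far in as it was pressed, and counts as on from 0.006.
- comp_pointer (a point): tip of the white pointer line on top of the compressor's stiff knob, 16 mm from the knob's axis, 64 mm above the stool; the knob's setting varies and is to be left alone
- pick_stand: clear acrylic stand with three coloured picks, loose, 50 x 75 x 48 mm high; origin at the centre of its underside; stands between the robot and the pedals, to be left alone
- hex_key: loose L-shaped steel hex key lying flat, 6 mm thick, long arm 83 mm along its x, short arm 31 mm to its +y; origin near the middle of the long arm, at the underside; to be left alone
- clip: loose white plastic clip lying flat, 55 x 22 x 17 mm; origin at the centre of its underside; to be left alone
There are look-alikes about, which are no part of the job. What is shaped like the tuner but red is not meant.

How it is judged:
On the way, in this order (a step that is already met when the one before it is completed fails the run):
1. the blue compressor pedal's footswitch is pressed in (value of joint comp_switch above 0.006 m), for 0.1 s.
2. the pale green fuzz pedal's footswitch is pressed in (value of joint fuzz_switch above 0.006 m), for 0.1 s.
3. the white tuner pedal's footswitch is pressed in (value of joint tuner_switch above 0.006 m), for 0.1 s.
At the end, for the whole second after the job is handed in: All three footswitches are in by at least 6 of 8 mm; the pedals rest on the stool within 15 mm of where they began, as do the pick stand, hex key and clip (value of joint each of comp_switch, fuzz_switch, tuner_switch above 0.006 m and distance of each of comp, fuzz, tuner, pick_stand, hex_key, clip from where it was at the start of the episode below 0.015 m and height (world z) of each of comp, fuzz, tuner below 0.005 m and linear speed of each of comp, fuzz, tuner below 0.02 m/s); the robot touches nothing.
It fails at once if a footswitch is pushed in out of turn: the fuzz's before the compressor's is on, or the tuner's before both are on ((value of joint fuzz_switch above 0.003 m and value of joint comp_switch below 0.0055 m) or (value of joint tuner_switch above 0.003 m and value of joint any of comp_switch, fuzz_switch below 0.0055 m)).
It fails at once if a pedal or its footswitch is pressed harder than 25 N (contact force between any of comp, fuzz, tuner and the fingers above 25 N or contact force between any of comp, fuzz, tuner and the arm above 25 N).
It fails at once if a pedal is lifted, tipped or shoved more than 15 mm (height (world z) of any of comp, fuzz, tuner above 0.008 m or angle between any of comp, fuzz, tuner's own z axis and vertical above 0.15 rad or distance of any of comp, fuzz, tuner from where it was at the start of the episode above 0.015 m).
It fails at once if the compressor's knob is turned (pointer tip moved more than 18 mm) (distance of comp_pointer from where it was at the start of the episode above 0.018 m).
It fails at once if the pick stand, the hex key or the clip is moved more than 15 mm (distance of any of pick_stand, hex_key, clip from where it was at the start of the episode above 0.015 m).
It also fails if it takes over 42 s, if anything falls off the work surface, if the arm or the gripper's body presses on something with over 40 N, if the wrist force passes 120 N, or if a joint passes its speed limit or range.

ROBOT

A 7-joint arm with a two-finger parallel gripper is mounted at the origin on the work surface. World frame = base frame: x ahead of the robot, y to its left, z up, the work surface at z = 0. Lengths are in m, angles in rad, forces in N, time in s.
With the tool pointing down it reaches from about 0.425 to 0.925 m from the base axis. Payload 6.8 kg.
Tool frame: the origin (TCP) lies midway between the tips of the shut fingers; the grasp point (between the pads) lies 19 mm behind it; x points along the fingers, y is the direction in which the jaws open and shut, and the axes are right-handed (so a half turn about x gives the same grasp; the last joint's range is limited). The gripper opens to 85 mm and grips with 20 to 120 N. Pads are 22 mm wide; open, the fingers measure 114 mm over their backs; the gripper's body (76 mm by 85 mm) begins 54 mm behind the grasp point. The pads swing forward as they close: fully open they stand 13 mm farther back than shut.
Start: joints at [-1.321, 0.477, 0.022, 1.555, -0.011, 1.109, -0.083], TCP at [0.236, 0.632, 0.231] pointing down, gripper open.
Joint ranges: [-2.96, 2.96], [-0.34, 2.1], [-1.41, 1.46], [0.24, 2.44], [-1.37, 4.51], [0.17, 1.92], [-2.96, 2.96]. Speed limits (rad/s): [2.39, 2.39, 3.14, 3.14, 3.14, 3.14, 3.14].

INTERFACE

Orientations are given as a rotation vector (axis times angle).
In Python, from bench import r, viewer, nets gives the robot as it stands.
- The arm moves only by the shell command python3 -m pendant 'ROWS' [FORCE]. ROWS is JSON, one flat list of numbers, 5 for each row, row after row: the finger opening in mm, from 0 to 85.4, then the shift along the tool's x, y, z in mm, then the turn about the tool's x in rad. A call has 1 to 20 rows; each row shifts and turns the commanded pose from where the row before left it, along the tool's axes as they then stand; what a row does not reach is not made up. A row lasts 1/8 s, in which the tool goes at most 62.5 mm and 10.7 degrees, less where a joint would pass 70% of its speed; a pose out of reach is approached as far as the arm can. A call with a gripper value outside its range is refused whole. The fingers move at their own pace and stop on an object; FORCE is the grip in N (left out, the last holds). Time passes only in rows, so rows that do not move let the fingers close. It gives the time, the measured TCP pose, the force and the opening at its end, in the units of the state.
- r.get_obs(): the state, without advancing time (a new reading comes with each control period).
- viewer.grab_frame(name): name is "scene" or "top"; returns (picture, depth): 420x560x3 uint8, red, green, blue; 420x560 float32, m along the optical axis (not along the pixel's ray), 0 where there is no reading.
- viewer.calibration(name): a dict with "mtx" (3x3 intrinsics, pixels), "world_to_cam" (4x4, takes a point from world to camera coordinates). Camera axes: x right, y up, looking along -z (the intrinsics and any distortion apply to the point x, -y, -z); pixel columns grow to the right and rows downward; lengths in m; the calibration is good to about 2 mm. A picture is of the moment at which its call begins. calibration takes no time and is no camera call.
- r.hand_in(): hands the job in, once; it reports no verdict.
Trained networks look in the newest picture that a camera, given by its name, has taken for a name from the list of things; names that differ only in an ending like _2 or _b are one class to them, and where a whole thing is asked for, a point or a joint stands for the part that bears it (a point fixed in the world has none). Each returns a list of dicts, best first, with "score" (0 to 1); they miss things now and then, are a little off and sometimes report something else, mostly with a low value. They report only what shows in the picture. A call takes as long as a camera call. They do not tell look-alikes from the thing itself.
- nets.look_for(name, camera): "location" ([x, y, z] in m, in world coordinates, good to about 4 mm: the middle of the surface that is visible of it).
- nets.silhouettes(name, camera): "mask" (420x560 bool, what is visible of it).
The state is a dict: "clock": time; "joints": joint angles; "qvel": joint speeds; "tau": joint torques, N m; "tcp_pos": TCP position; "orientation": TCP orientation; "contact_force": force on the tool from outside, world axes, zero at the start; "moment": the same for the moment, N m; "grip_width": finger opening in m.
Only numpy, scipy, OpenCV 4.12 (cv2) and the standard library are available. Lean on these libraries where they do the work, as an engineer would, in place of code of your own. Each camera call takes 0.05 s, during which the arm holds its last target. There are 200 camera calls.

## Working session

There is one attempt and no reset: what is moved stays moved. The work goes in short steps, Python scripts to look and compute and a shell command to move; the robot and the scene stay as the last step left them, time stands still between calls to the robot, and variables do not carry over. Pictures are saved under pics/ and viewed, about 8 in all and at most 12, crops included, and the job is handed in when it is done.

```bash
mkdir -p pics
cat > h.py <<'E'
from bench import r, viewer, nets
import numpy as np, cv2
from scipy.spatial.transform import Rotation as R
def grab(n,f=None):
    p,d=viewer.grab_frame(n)
    if f: cv2.imwrite('pics/'+f,p[:,:,::-1])
    return p,d
def world(n,d,u,v):
    c=viewer.calibration(n);K=np.array(c['mtx']);T=np.linalg.inv(np.array(c['world_to_cam']))
    z=d[v,u];q=np.array([(u-K[0,2])/K[0,0]*z,-(v-K[1,2])/K[1,1]*z,-z,1.]);return (T@q)[:3]
def pix(n,P):
    c=viewer.calibration(n);K=np.array(c['mtx']);q=np.array(c['world_to_cam'])@np.r_[P,1];return (K@np.array([q[0],-q[1],-q[2]])/-q[2])[:2].round()
E
python3 - <<'E'
from h import *
grab('scene','s1.png');grab('top','t1.png')
for n in ['comp_top','fuzz_top','tuner_top','comp','fuzz','tuner','pick_stand','hex_key','clip']:
    for x in nets.look_for(n,'top')[:4]: print(n,round(x['score'],2),np.round(x['location'],3),pix('top',x['location']))
o=r.get_obs();print(o);print(R.from_rotvec(o['orientation']).as_matrix().round(3), viewer.calibration('top'))
E
```

```text
comp_top 0.55 [ 0.542 -0.198  0.06 ] [349. 193.]
fuzz_top 0.65 [0.512 0.2   0.064] [204. 205.]
fuzz_top 0.63 [0.514 0.025 0.064] [268. 204.]
tuner_top 0.64 [ 0.681 -0.365  0.066] [406. 145.]
tuner_top 0.46 [ 0.54  -0.203  0.06 ] [351. 194.]
comp 0.71 [0.552 0.011 0.045] [273. 192.]
fuzz 0.76 [0.539 0.208 0.05 ] [202. 196.]
fuzz 0.57 [0.509 0.2   0.066] [204. 206.]
tuner 0.93 [ 0.64  -0.354  0.043] [401. 161.]
tuner 0.92 [ 0.573 -0.193  0.047] [346. 184.]
tuner 0.56 [ 0.324 -0.34   0.047] [405. 273.]
tuner 0.36 [ 0.586 -0.001  0.064] [277. 178.]
pick_stand 0.59 [ 0.414 -0.112  0.013] [317. 242.]
hex_key 0.57 [ 0.492 -0.349  0.008] [400. 215.]
hex_key 0.23 [0.556 0.011 0.046] [273. 190.]
clip 0.65 [0.526 0.348 0.014] [155. 204.]
clip 0.47 [ 0.542 -0.203  0.061] [351. 193.]
clip 0.45 [ 0.571 -0.194  0.047] [346. 185.]
{'clock': 0.55, 'joints': array([-1.32110084,  0.4769947 ,  0.02239185,  1.55537535, -0.01149341,
        1.10927962, -0.08308768]), 'qvel': array([ 0.00198262, -0.00031186,  0.00063839, -0.00067417, -0.00128677,
       -0.00145923,  0.00113121]), 'tau': array([-1.79367544
[... 286 characters left out ...]
 0.44989129]), 'moment': array([-0.01105092, -0.09211707, -0.02264107]), 'grip_width': 0.0851310885636364}
[[ 0.     0.35   0.937]
 [ 0.     0.937 -0.35 ]
 [-1.     0.    -0.   ]] {'mtx': array([[457.76905914,   0.        , 279.79925361],
       [  0.        , 457.76905914, 208.07120819],
       [  0.        ,   0.        ,   1.        ]]), 'world_to_cam': array([[-7.39651153e-03, -9.99972501e-01,  5.37863157e-04,
        -3.32672499e-03],
       [ 9.73191789e-01, -7.07477150e-03,  2.29886252e-01,
        -5.02214790e-01],
       [-2.29876125e-01,  2.22380032e-03,  9.73217356e-01,
        -1.19639284e+00],
       [ 0.00000000e+00,  0.00000000e+00,  0.00000000e+00,
         1.00000000e+00]])}
```

Run:
```python
import cv2
a=cv2.imread('pics/t1.png');cv2.imwrite('pics/t1c.png',cv2.resize(a[110:300,130:440],(798,489),interpolation=cv2.INTER_CUBIC))
```

```text
(no output)
```

View pics/t1c.png

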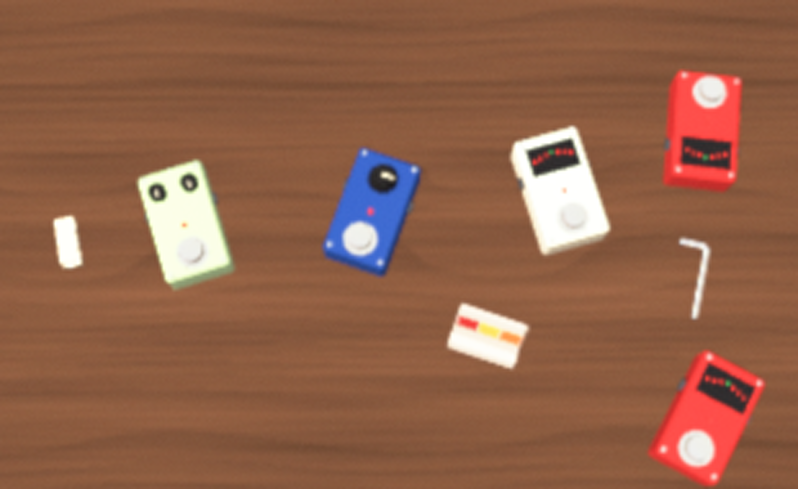

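View pics/s1.png

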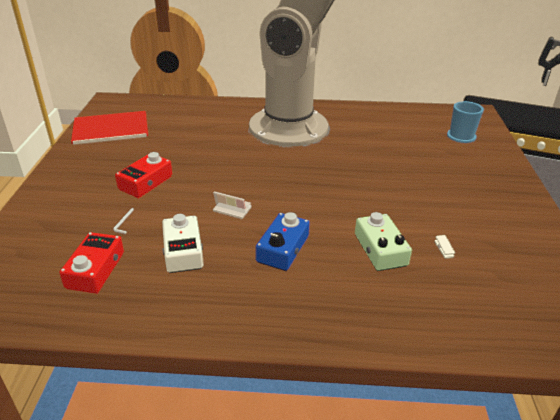

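The top crop shows the fuzz cap at (204,207), the blue compressor cap at (270,202) and the white tuner cap at (353,194). The two red tuner look-alikes are at (405,145) and (400,284) and aren't meant. The white pedal with the display is the tuner, and this enlarged crop confirms it. Next I'll measure the cap centres from depth.

```bash
cat >> h.py <<'E'
def caps(c='top',lo=0.0575):
    p,d=grab(c);out={}
    for n,(u0,v0) in dict(comp=(270,202),fuzz=(204,207),tuner=(353,194)).items():
        L=[world(c,d,u,v) for u in range(u0-9,u0+10) for v in range(v0-9,v0+10)]
        L=np.array(L); s=L[L[:,2]>lo]; s=s[np.linalg.norm(s[:,:2]-np.median(s[:,:2],0),axis=1)<.018]
        out[n]=np.r_[(s[:,:2].max(0)+s[:,:2].min(0))/2,np.median(s[:,2])]
        print(n,len(s),s.mean(0).round(4),out[n].round(4),np.ptp(s,0).round(4))
    return out
def rows(P):
    o=r.get_obs();M=R.from_rotvec(o['orientation']).as_matrix();return (M.T@(np.array(P)-o['tcp_pos'])*1000).round(1)
E
python3 - <<'E'
from h import *
C=caps()
M=R.from_rotvec(r.get_obs()['orientation']).as_matrix()
q=r.get_obs()['tcp_pos']
for n in ['comp','fuzz','tuner']:
    P=np.r_[C[n][:2],.1]; print(n,(M.T@(P-q)*1000).round(1)); q=P
E
```

```text
comp 66 [0.5188 0.0221 0.0632] [0.5187 0.0225 0.0632] [0.0224 0.022  0.0102]
fuzz 67 [0.5059 0.2018 0.0625] [0.506  0.2017 0.062 ] [0.0238 0.0248 0.0104]
tuner 69 [ 0.5408 -0.2069  0.0634] [ 0.5412 -0.2076  0.0635] [0.0253 0.0245 0.013 ]
comp [ 131.3 -472.3  478. ]
fuzz [  0.  163.4 -74.7]
tuner [  -0.  -371.   176.3]
```

```bash
python3 -m pendant '[0,0,-30,30,0, 0,0,-30,30,0, 0,0,-30,30,0, 0,0,-30,30,0, 0,0,-30,30,0, 0,0,-30,30,0, 0,0,-30,30,0, 0,0,-30,30,0, 0,0,-30,30,0, 0,0,-30,30,0, 0,0,-30,30,0, 0,0,-30,30,0, 0,0,-30,30,0, 0,0,-30,30,0, 0,0,-30,30,0, 0,0,-22,28,0, 0,0,0,0,0]' 20
python3 - <<'E'
from h import *
print(rows([.5187,.0223,.1]),r.get_obs()['clock'])
E
```

```text
clock: 2.72
tcp_pos: [0.5199, 0.0198, 0.2316]
orientation: [0.284, 1.551, -0.285]
contact_force: [-0.5, 1.0, 0.7]
grip_width: 0.0001
[131.6   2.   -2.2] 2.725
```

```bash
python3 -m pendant '[0,35,2,-2,0, 0,40,0,0,0, 0,40,0,0,0, 0,25,0,0,0, 0,10,0,0,0, 0,5,0,0,0, 0,0,0,0,0]'
python3 - <<'E'
from h import *
grab('scene','s2.png')
print(rows([.5187,.0223,.056]))
import cv2
a=cv2.imread('pics/s2.png');cv2.imwrite('pics/s2c.png',cv2.resize(a[150:290,130:430],(798,372),interpolation=cv2.INTER_CUBIC))
E
```

```text
clock: 3.6
tcp_pos: [0.5181, 0.0257, 0.0769]
orientation: [0.281, 1.552, -0.28]
contact_force: [-0.4, -0.0, -0.4]
grip_width: -0.0
[21.1 -2.9  1.5]
```

View pics/s2c.png

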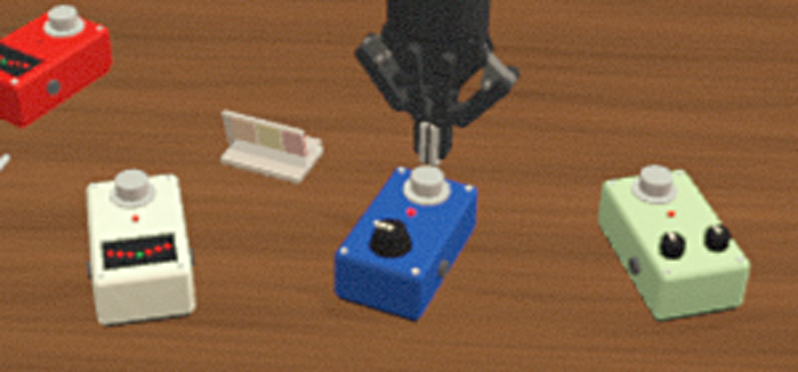

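The shut fingers stand just above the blue compressor's cap at about (428,180) in the crop. Next I press slowly and watch the force.

```bash
python3 -m pendant '[0,6,-3,1,0, 0,3,0,0,0, 0,2,0,0,0, 0,2,0,0,0, 0,2,0,0,0, 0,1,0,0,0, 0,1,0,0,0, 0,1,0,0,0, 0,0,0,0,0]'
```

```text
clock: 4.78
tcp_pos: [0.5175, 0.0222, 0.0582]
orientation: [0.281, 1.553, -0.281]
contact_force: [-0.2, -0.9, 1.6]
grip_width: -0.0001
```

```bash
python3 -m pendant '[0,1,0,0,0, 0,1,0,0,0, 0,0,0,0,0, 0,0,0,0,0]';python3 -m pendant '[0,0.5,0,0,0, 0,0,0,0,0]'
```

```text
clock: 5.28
tcp_pos: [0.5175, 0.0222, 0.0562]
orientation: [0.281, 1.552, -0.281]
contact_force: [-1.0, -0.3, 0.9]
grip_width: 0.0001
clock: 5.52
tcp_pos: [0.5176, 0.0222, 0.0559]
orientation: [0.281, 1.552, -0.281]
contact_force: [0.4, 0.4, 2.7]
grip_width: 0.0003
```

```bash
for i in 1 2; do python3 -m pendant '[0,0.5,0,0,0, 0,0,0,0,0]'; python3 -c "
from h import *
print(r.get_obs()['tcp_pos'][2],r.get_obs()['contact_force'])"; done
```

```text
clock: 5.78
tcp_pos: [0.5176, 0.0222, 0.0555]
orientation: [0.281, 1.552, -0.281]
contact_force: [-2.3, -0.3, 6.6]
grip_width: -0.0002
0.055549337207572755 [-2.30680258 -0.33829009  6.55589202]
clock: 6.02
tcp_pos: [0.5176, 0.0222, 0.0552]
orientation: [0.281, 1.552, -0.281]
contact_force: [-2.4, -0.4, 8.4]
grip_width: 0.0001
0.055246299448161146 [-2.43633176 -0.44791887  8.39503125]
```

The force has risen past the 3 N yield, so the cap is at its stop. I'll lift and check.

```bash
python3 -m pendant '[0,-5,0,0,0, 0,-25,0,0,0, 0,-30,0,0,0, 0,0,40,-20,0, 0,0,40,-20,0, 0,0,40,-20,0, 0,0,43,-15,0, 0,0,0,0,0, 0,0,0,0,0]'
python3 - <<'E'
from h import *
grab('scene','s3.png')
import cv2
a=cv2.imread('pics/s3.png');cv2.imwrite('pics/s3c.png',cv2.resize(a[150:290,130:430],(798,372),interpolation=cv2.INTER_CUBIC))
caps(lo=.053)
print(rows([.506,.2017,.064]))
E
```

```text
clock: 7.15
tcp_pos: [0.5042, 0.2005, 0.1146]
orientation: [0.28, 1.553, -0.281]
contact_force: [0.7, -0.7, -0.0]
grip_width: -0.0003
comp 63 [0.519  0.0213 0.0558] [0.5191 0.0227 0.0554] [0.031  0.0277 0.0086]
fuzz 90 [0.3795 0.1153 0.613 ] [0.3835 0.1151 0.6149] [0.0329 0.0117 0.0819]
tuner 75 [ 0.5402 -0.2073  0.0624] [ 0.5391 -0.2079  0.0627] [0.0287 0.0268 0.0158]
[50.7  2.7  0.7]
```

View pics/s3c.png

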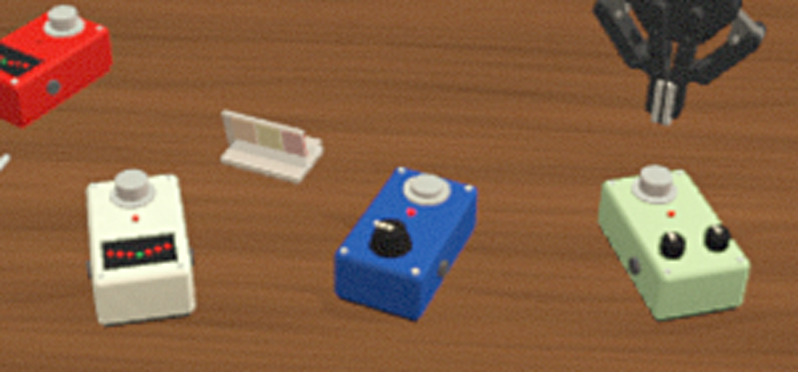

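The compressor cap at (428,188) is down to about 56 mm and the pedal hasn't moved. The fuzz is next.

```bash
python3 -m pendant '[0,20,2.5,0.5,0, 0,15,0,0,0, 0,5,0,0,0, 0,5,0,0,0, 0,3,0,0,0, 0,2,0,0,0, 0,2,0,0,0, 0,2,0,0,0, 0,2,0,0,0, 0,1,0,0,0, 0,0,0,0,0]'
```

```text
clock: 8.62
tcp_pos: [0.5058, 0.2034, 0.0577]
orientation: [0.281, 1.552, -0.281]
contact_force: [-0.2, 0.1, 0.0]
grip_width: -0.0001
```

```bash
python3 -m pendant '[0,1,0,0,0, 0,0.5,0,0,0, 0,0,0,0,0]'; python3 -m pendant '[0,0.5,0,0,0, 0,0,0,0,0]';python3 -m pendant '[0,0.5,0,0,0, 0,0,0,0,0]'
```

```text
clock: 9.0
tcp_pos: [0.5058, 0.2033, 0.0563]
orientation: [0.281, 1.552, -0.281]
contact_force: [0.2, 1.0, 0.9]
grip_width: 0.0002
clock: 9.25
tcp_pos: [0.5059, 0.2034, 0.0559]
orientation: [0.281, 1.552, -0.281]
contact_force: [-0.2, 1.4, 2.8]
grip_width: -0.0005
clock: 9.5
tcp_pos: [0.5058, 0.2033, 0.0556]
orientation: [0.281, 1.552, -0.281]
contact_force: [-0.9, -0.7, 5.3]
grip_width: -0.0
```

```bash
python3 -m pendant '[0,0.5,0,0,0, 0,0,0,0,0, 0,-5,0,0,0, 0,-25,0,0,0, 0,-30,0,0,0, 0,0,-37,18,0, 0,0,-37,18,0, 0,0,-37,18,0, 0,0,-37,18,0, 0,0,-37,18,0, 0,0,-37,18,0, 0,0,-37,18,0, 0,0,-37,18,0, 0,0,-37,18,0, 0,0,-37,15,0, 0,0,0,0,0, 0,0,0,0,0]'
python3 - <<'E'
from h import *
grab('scene','s4.png')
import cv2
a=cv2.imread('pics/s4.png');cv2.imwrite('pics/s4c.png',cv2.resize(a[150:290,130:430],(798,372),interpolation=cv2.INTER_CUBIC))
caps(lo=.053)
print(rows([.541,-.2073,.064]))
E
```

```text
clock: 11.62
tcp_pos: [0.5415, -0.2045, 0.1144]
orientation: [0.281, 1.554, -0.28]
contact_force: [0.0, 1.8, 1.2]
grip_width: -0.0004
comp 57 [0.5187 0.0224 0.0553] [0.518  0.024  0.0552] [0.0284 0.0249 0.0081]
fuzz 59 [0.5057 0.2021 0.0554] [0.5036 0.2032 0.0551] [0.0257 0.0299 0.0071]
tuner 282 [ 0.3655 -0.1007  0.7034] [ 0.3687 -0.1022  0.7069] [0.0303 0.0282 0.0378]
[50.5 -3.8  0.5]
```

View pics/s4c.png

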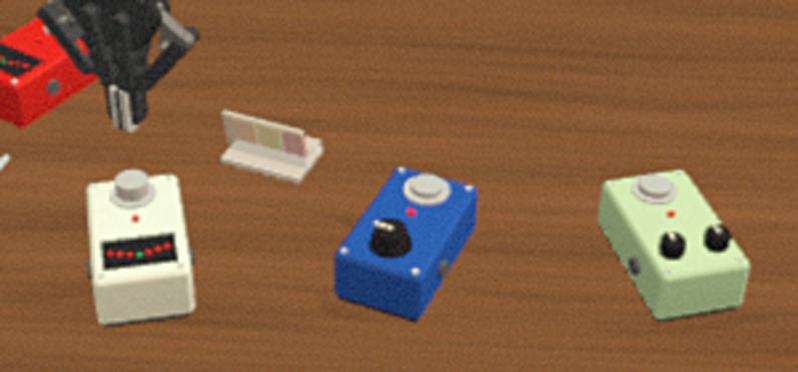

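The compressor cap (428,188) and fuzz cap (655,187) are both in and neither pedal has moved. The tuner cap (131,186) is still out, with the fingers above it.

```bash
python3 -m pendant '[0,20,-3,0.5,0, 0,15,0,0,0, 0,5,0,0,0, 0,5,0,0,0, 0,3,0,0,0, 0,2,0,0,0, 0,2,0,0,0, 0,2,0,0,0, 0,2,0,0,0, 0,1,0,0,0, 0,1,0,0,0, 0,0,0,0,0]'; python3 -m pendant '[0,0.5,0,0,0, 0,0,0,0,0]';python3 -m pendant '[0,0.5,0,0,0, 0,0,0,0,0]'
```

```text
clock: 13.22
tcp_pos: [0.5415, -0.2083, 0.0567]
orientation: [0.281, 1.552, -0.281]
contact_force: [1.1, -0.4, 0.7]
grip_width: -0.0001
clock: 13.48
tcp_pos: [0.5415, -0.2083, 0.0563]
orientation: [0.281, 1.552, -0.281]
contact_force: [0.4, -0.1, 2.3]
grip_width: -0.0002
clock: 13.72
tcp_pos: [0.5415, -0.2083, 0.0559]
orientation: [0.281, 1.552, -0.281]
contact_force: [0.1, -0.1, 3.6]
grip_width: 0.0001
```

```bash
python3 -m pendant '[0,0.5,0,0,0, 0,0,0,0,0]';python3 -m pendant '[0,0.5,0,0,0, 0,0,0,0,0]'; python3 -m pendant '[0,-5,0,0,0, 0,-25,0,0,0, 0,-40,0,0,0, 0,-40,0,0,0, 0,0,40,-20,0, 0,0,40,-20,0, 0,0,40,-20,0, 0,0,0,0,0, 0,0,0,0,0]'
python3 - <<'E'
from h import *
grab('scene','s5.png')
import cv2
a=cv2.imread('pics/s5.png');cv2.imwrite('pics/s5c.png',cv2.resize(a[150:290,50:460],(800,273),interpolation=cv2.INTER_CUBIC))
caps(lo=.053)
for n in ['pick_stand','hex_key','clip']:
    for x in nets.look_for(n,'top')[:1]: print(n,np.round(x['location'],3))
E
```

```text
clock: 13.98
tcp_pos: [0.5415, -0.2083, 0.0556]
orientation: [0.281, 1.552, -0.281]
contact_force: [-1.9, 0.6, 6.1]
grip_width: 0.0003
clock: 14.22
tcp_pos: [0.5415, -0.2083, 0.0553]
orientation: [0.281, 1.552, -0.281]
contact_force: [-0.9, 0.1, 7.7]
grip_width: 0.0001
clock: 15.35
tcp_pos: [0.5268, -0.0753, 0.1647]
orientation: [0.28, 1.553, -0.281]
contact_force: [-0.6, -0.1, -0.6]
grip_width: 0.0
comp 58 [0.518  0.0234 0.0554] [0.5163 0.0227 0.0549] [0.031  0.0276 0.0103]
fuzz 52 [0.5053 0.2017 0.0553] [0.5037 0.2028 0.055 ] [0.0307 0.0258 0.0071]
tuner 49 [ 0.5416 -0.2085  0.0557] [ 0.5427 -0.2073  0.0553] [0.0268 0.0226 0.0064]
pick_stand [0.505 0.197 0.057]
hex_key [ 0.494 -0.354  0.007]
clip [0.523 0.347 0.015]
```

View pics/s5c.png

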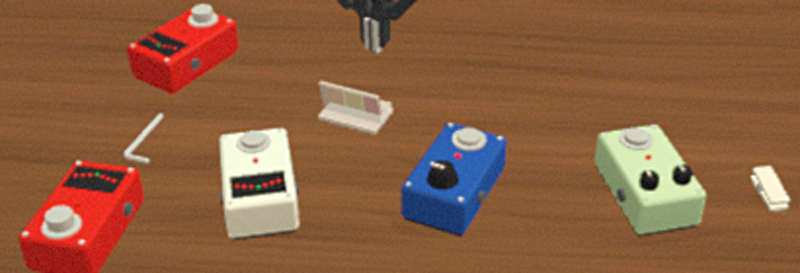

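All three caps (tuner 253,140; compressor 469,138; fuzz 636,138) are in, and everything stands where it was. The arm is clear.

```bash
python3 -c "
from h import *
print(r.hand_in())"
```

```text
the job is handed in; nothing more can be done
None
```

I pressed the compressor, then the fuzz, then the tuner with the shut fingertips, straight down, and handed the job in at about 15.5 s of the 42 s allowed.

- **Switches:** all three caps now read about 55–56 mm above the stool by depth, against 64 mm when out. That is fully in.
- **Force:** the highest force I read was about 8.4 N, on the compressor. I did not read the fuzz's last half-millimetre step; the reading before it was 5.3 N.
- **Positions:** the cap centres moved no more than about 2 mm, within measurement noise. The last picture shows the knob, pick stand, hex key and clip unmoved, and the arm clear of everything.
- **Check that disagreed:** in the last look the network reported the pick stand at the fuzz's cap, a false detection. The picture shows the stand in its original place. The hex key and clip agreed with their starting positions to about 5 mm.

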